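# Change over the cutter boxes

## Robot

A 6-joint arm with a two-finger parallel gripper is mounted at the origin on the work surface. World frame = base frame: x ahead of the robot, y to its left, z up, the work surface at z = 0. Lengths are in mm, angles in rad, forces in N, time in s.
With the tool pointing down it reaches from about 275 to 750 mm from the base axis. Payload 10.2 kg.
Tool frame: the origin (TCP) lies at the very end of the fingers, on their centre line; the grasp point (between the pads) lies 19 mm behind it; z points along the fingers, y is the line along which they close (so a half turn about z gives the same grasp; the last joint's range is limited). The gripper opens to 85 mm and grips with 20 to 120 N. Pads are 22 mm wide; open, the fingers measure 114 mm over their backs; the gripper's body (76 mm by 85 mm) begins 54 mm behind the grasp point. The pads swing forward as they close: fully open they stand 13 mm farther back than shut.
Start: joints at [1.126, 0.313, 1.498, -0, 1.331, -0.223], TCP at [115.505, 512.142, 231.294] pointing down, gripper open.
Joint ranges: [-2.94, 2.94], [-0.97, 2.17], [0.19, 2.56], [-1.23, 4.37], [0.02, 3.11], [-2.88, 2.88]. Speed limits (rad/s): [2.39, 2.39, 3.01, 3.14, 3.14, 3.14].

## Interface

Orientations are given as a unit quaternion [w, x, y, z].
In Python, from rig import ctrl gives the robot as it stands.
- The arm moves only by the tool step_arm, never from a script. Its argument "increments" is a list of rows, each a list of 3 entries, a list of its own where there are three numbers: the shift along the tool's x, y, z in cm, then the turn, a rotation vector about the tool's x, y, z in degrees, then the opening in per cent of the stroke, from 0 (shut) to 100 (fully open). A call has 1 to 8 rows; each row is the pose to reach, as a shift and turn from the pose commanded when the call began, along the tool's axes at that moment; what a row does not reach only later rows make up. A row lasts 1/8 s, in which the tool goes at most 62.5 mm and 10.7 degrees, less where a joint would pass 70% of its speed; a pose out of reach is approached as far as the arm can. A call with a gripper value outside its range is refused whole. The fingers move at their own pace and stop on an object; "squeeze" is the grip in N (left out, the last holds). Time passes only in rows, so rows that repeat a pose let the fingers close. It gives the time, the measured TCP pose, the force, the opening and the grip force at its end, in the units of the state.
- ctrl.sense(): the state, without advancing time (a new reading comes with each control period).
- ctrl.capture(name): name is "scene" or "top" or "wrist"; returns a dict with "img" (384x512x3 uint8, red, green, blue), "fx", "fy", "cx", "cy" (pixels), "extrinsics" (4x4, takes a point from camera to world coordinates). Camera axes: x right, y down, z forward; pixel columns grow to the right and rows downward; lengths in mm; the calibration is good to about 2 mm. The wrist camera is an equidistant fisheye: a pixel r from the principal point sees the ray r / f radians off the axis. A picture is of the moment at which its call begins. There is no depth.
- ctrl.finish_job(): hands the job in; it is judged then, once.
The state is a dict: "time_s": time; "joints": joint angles; "dq": joint speeds; "tau": joint torques, N m; "eef_pos": TCP position; "ee_rot": TCP orientation; "force": force on the tool from outside, world axes, zero at the start; "wrist_torque": the same for the moment, N m; "grip_width": opening from 0.0 (shut) to 1.0 (fully open); "grip_force": force on a finger pad.
Only numpy, scipy, OpenCV 4.12 (cv2) and the standard library are available. Lean on these libraries where they do the work, as an engineer would, in place of code of your own. Each camera call takes 0.05 s, during which the arm holds its last target. There are 200 camera calls.

## Task

We have finished with the cutters in the blue-lidded box and need the ones in the green-lidded box: push the blue lid over so that it drops shut, and with your fingertips flip the green lid up and over until it leans back and stays open by itself. Only push with the fingers: do not pinch the lids or press hard on them, do not lift, tip or shove the boxes, and leave the bread and everything else where it stands.

Things in the scene. Friction and masses are not known exactly. Their poses are not given: they have to be found in the camera images.
- green_box: aluminium cutter box with a green lid and a green band on its front, round steel cutters inside. 120 mm deep (its x) x 130 mm wide (its y) x 100 mm high, walls 4 mm, about 2.6 kg, loose on the table. Origin: centre of its underside; its +x points from the front (lip side, towards the robot) to the hinge side, z up.
- green_lid (a joint): angle of the green lid in rad: 0 shut flat on the rim, 1.57 upright, 1.95 fully open, leaning back on its stop. Free, lightly damped hinge along the box's y at the far top rim: below about 1.45 the lid falls shut, above about 1.6 it falls open. Starts shut.
- green_lid_hinge (a point): point on the green lid's hinge axis, mid-width: at box x +60 mm, height 100 mm.
- green_lid_lip (a point): middle of the green lid's free edge, on its underside, 142 mm from the hinge. The lid is a flat plate 142 mm long, 130 mm wide, 6 mm thick, about 0.2 kg; shut, its edge overhangs the box front by 22 mm at height 100 mm, with free space below for a fingertip.
- blue_box: aluminium cutter box with a blue lid and a blue band on its front, square steel cutters inside. 120 mm deep (its x) x 130 mm wide (its y) x 100 mm high, walls 4 mm, about 2.6 kg, loose on the table. Origin: centre of its underside; its +x points from the front (lip side, towards the robot) to the hinge side, z up.
- blue_lid (a joint): angle of the blue lid in rad: 0 shut flat on the rim, 1.57 upright, 1.95 fully open, leaning back on its stop. Free, lightly damped hinge along the box's y at the far top rim: below about 1.45 the lid falls shut, above about 1.6 it falls open. Starts open on its stop, its free edge then 232 mm above the table and 53 mm beyond the hinge; its outer face looks away from the robot.
- blue_lid_hinge (a point): point on the blue lid's hinge axis, mid-width: at box x +60 mm, height 100 mm.
- blue_lid_lip (a point): middle of the blue lid's free edge, on its underside, 142 mm from the hinge. The lid is a flat plate 142 mm long, 130 mm wide, 6 mm thick, about 0.2 kg; shut, its edge overhangs the box front by 22 mm at height 100 mm, with free space below for a fingertip.
- boule: round crusty loaf, 110 mm across, 56 mm high, loose; a bystander. Origin: centre of its underside.
- pan_loaf_left: dark pan loaf, 180 x 90 x 85 mm, on the robot's left, loose; a bystander. Origin: centre of its underside.
- pan_loaf_right: dark pan loaf, 180 x 90 x 85 mm, on the robot's right, loose; a bystander. Origin: centre of its underside.
- jar: amber glass jar with brass lid, 52 mm across, 85 mm high, standing between the two boxes, loose; a bystander. Origin: centre of its underside.
- proof_bowl: cork-brown proofing bowl, 150 mm across, 60 mm high, beyond the boxes, loose; a bystander. Origin: centre of its underside.
- scraper: steel dough scraper with wooden grip lying flat, 105 x 130 mm, 18 mm high, loose; a bystander. Origin: centre of its underside.
- oil_bottle: green glass bottle, 64 mm across, 190 mm high, loose; a bystander. Origin: centre of its underside.

How it is judged:
By the outcome, as a careful person would: the job done as asked, in the order asked, and still so for the second after the job is handed in, with the robot touching nothing.
It also fails if it takes over 64 s, if anything falls off the work surface, if the arm or the gripper's body presses on something with over 40 N, if the wrist force passes 120 N, or if a joint passes its speed limit or range.

## Working session

There is one attempt and no reset: what is moved stays moved. The work goes in short steps, Python scripts to look and compute and a tool call to move; the robot and the scene stay as the last step left them, time stands still between calls to the robot, and variables do not carry over. Pictures are saved under pics/ and viewed, at most 10 in all, crops included, and the job is handed in when it is done.

Besides the shell and the picture viewer there is one more tool, called after "Call:" as name([rows], argument=value, ...), one row to a line, values as JSON. step_arm: Moves the arm, as the interface text tells. Its arguments: {"type":"object","properties":{"increments":{"type":"array"},"squeeze":{"type":"number"}},"required":["increments"]}

```bash
mkdir -p pics; ls
python3 - <<'E'
from rig import ctrl
import cv2,json
s=ctrl.sense();print({k:s[k] for k in('time_s','eef_pos','ee_rot','force')})
for n in('scene','top'):
    c=ctrl.capture(n);cv2.imwrite(f'pics/{n}0.png',cv2.resize(c['img'][:,:,::-1],(800,600),interpolation=cv2.INTER_CUBIC))
    print(n,c['fx'],c['fy'],c['cx'],c['cy'],c['extrinsics'])
E
```

```text
pics
{'time_s': 0.0, 'eef_pos': array([115.40106001, 511.89416731, 230.7435693 ]), 'ee_rot': array([-2.07788346e-04,  1.10683256e-01,  9.93855523e-01, -6.11391005e-04]), 'force': array([0.53869292, 0.4467876 , 0.60115818])}
scene 421.9275082920366 421.9275082920366 259.631965606177 185.7051973881575 [[-1.46477663e-01  7.09607894e-01 -6.89203113e-01  1.51494828e+03]
 [ 9.89131517e-01  1.14062160e-01 -9.27829005e-02  1.23011827e+02]
 [ 1.27725171e-02 -6.95303143e-01 -7.18603091e-01  1.13198712e+03]
 [ 0.00000000e+00  0.00000000e+00  0.00000000e+00  1.00000000e+00]]
top 490.1472815991028 490.1472815991028 257.7056761500992 199.49492703002218 [[-3.03825287e-03 -9.83555488e-01  1.80580651e-01  2.49649219e+02]
 [-9.99992388e-01  2.54619491e-03 -2.95660556e-03 -3.76372133e+00]
 [ 2.44819209e-03 -1.80588259e-01 -9.83555737e-01  1.57613706e+03]
 [ 0.00000000e+00  0.00000000e+00  0.00000000e+00  1.00000000e+00]]
```

View pics/scene0.png

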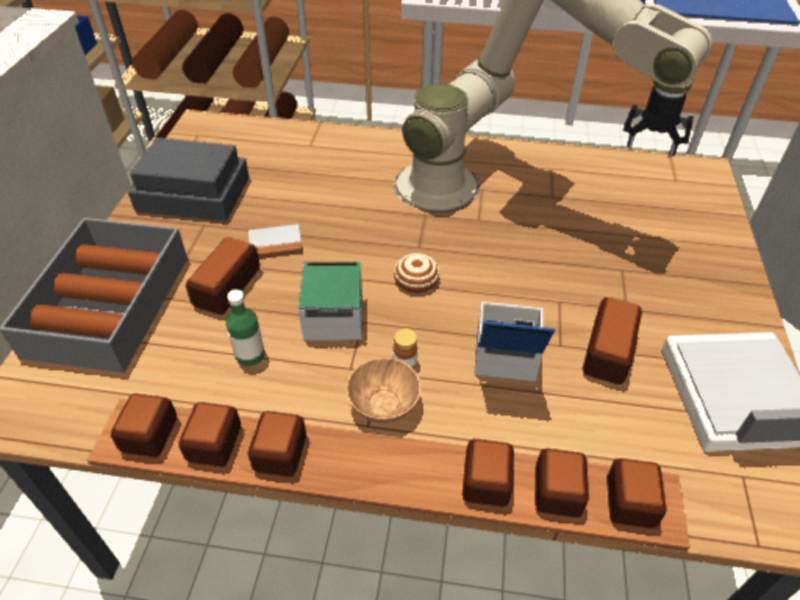

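View pics/top0.png

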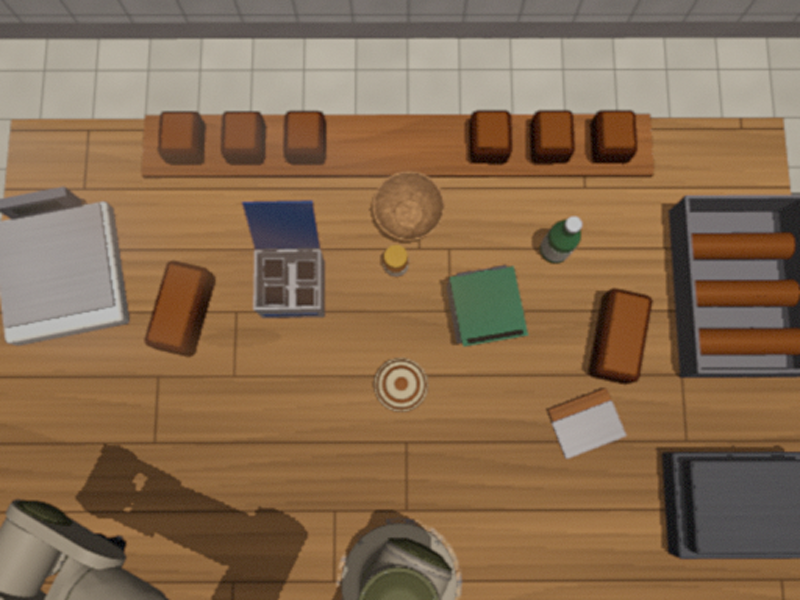

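The scene view shows the green box near (330,300) and the open blue box near (512,340). In the top view the green lid's corners are about (450,282), (513,266), (526,332) and (462,345). The blue rim spans about (255,250) to (323,308). I'll enlarge both boxes to read the corners more closely.

```bash
cat > h.py <<'E'
import numpy as np
from rig import ctrl
def ray(c,u,v,z):
    E=np.array(c['extrinsics']);d=E[:3,:3]@[(u-c['cx'])/c['fx'],(v-c['cy'])/c['fy'],1]
    return E[:3,3]+d*(z-E[2,3])/d[2]
def proj(c,p):
    E=np.array(c['extrinsics']);q=E[:3,:3].T@(np.array(p,float)-E[:3,3])
    return c['cx']+c['fx']*q[0]/q[2],c['cy']+c['fy']*q[1]/q[2]
E
python3 - <<'E'
from h import *
import cv2
a=ctrl.capture('top')['img'][:,:,::-1]; b=ctrl.capture('scene')['img'][:,:,::-1]
z=lambda im,x,y:cv2.resize(im[y:y+60,x:x+80],(400,300),interpolation=cv2.INTER_CUBIC)
cv2.imwrite('pics/crop.png',cv2.vconcat([cv2.hconcat([z(a,145,150),z(a,270,165)]),cv2.hconcat([z(b,290,188),z(b,180,162)])]))
E
```

```text
(no output)
```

View pics/crop.png

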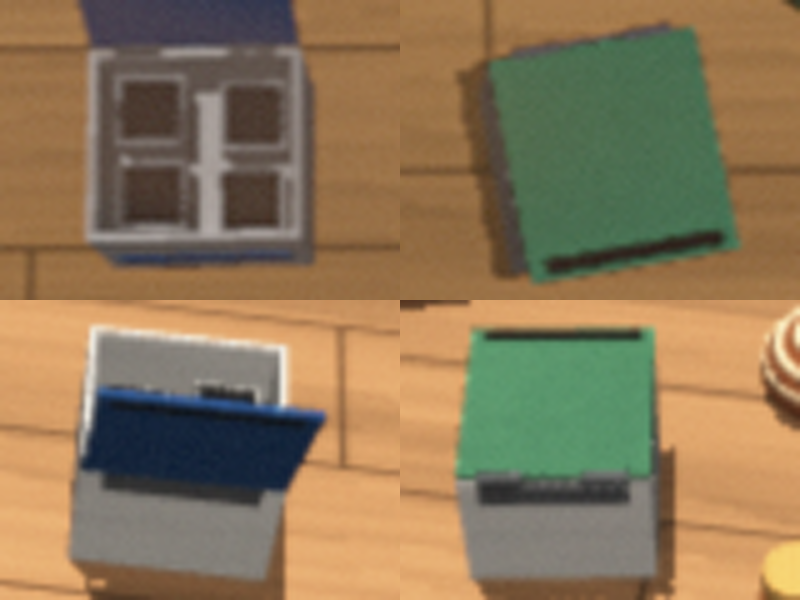

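The crops show the green lid top (dark strip at its lip, robot side) with local corners (90,62), (293,28), (338,245), (137,281). The blue rim has corners (90,50), (300,48), (303,240), (87,240). Next I convert these to world poses.

Run:
```python
from h import *
from scipy.optimize import least_squares
t=ctrl.capture('top');s=ctrl.capture('scene')
f=lambda L,x,y:[(x+(a+.5)/5-.5,y+(b+.5)/5-.5) for a,b in L]
for n,L,c,o,z in[('g',[(90,62),(293,28),(338,245),(137,281)],t,(270,165),106),('b',[(90,50),(300,48),(303,240),(87,240)],t,(145,150),100),
 ('g',[(70,28),(255,30),(252,174),(57,176)],s,(180,162),106),('b',[(93,28),(287,48)],s,(290,188),100)]:
    P=np.array([ray(c,u,v,z) for u,v in f(L,*o)])[:,:2];print(n,P.round(0).tolist(),P.mean(0).round(1),np.linalg.norm(np.diff(P,axis=0),axis=1).round(0))
R=lambda u,v,c,z:ray(c,(u+.5)/1.5625-.5,(v+.5)/1.5625-.5,z).round(0)
for n,u,v,z in[('jarlid',396,257,85),('boule',401,384,40),('bowl',407,206,60),('loafL a',180,263,85),('loafR',622,335,85),('bottletop',573,224,190)]:print(n,R(u,v,t,z))
# finger sanity: TCP projection
```

```text
g [[590.0, -100.0], [611.0, -226.0], [475.0, -249.0], [454.0, -127.0]] [ 532.4 -175.6] [127. 137. 124.]
b [[647.0, 287.0], [648.0, 156.0], [527.0, 153.0], [527.0, 285.0]] [587.5 220.2] [130. 122. 132.]
g [[478.0, -253.0], [459.0, -124.0], [595.0, -99.0], [617.0, -225.0]] [ 537.4 -175. ] [130. 138. 128.]
b [[534.0, 156.0], [532.0, 285.0]] [532.8 220.2] [129.]
jarlid [636.   5.  85.]
boule [385.  -4.  40.]
bowl [751. -17.  60.]
loafL a [624. 438.  85.]
loafR [ 476. -440.   85.]
bottletop [ 672. -328.  190.]
```

Estimated poses:
- **Green:** lip (465,-188), hinge (604,-163), yaw about 10.5°.
- **Blue:** hinge (650,221), front at x=530, yaw about 0.5°.

Next is a helper that turns a target pose into step_arm increments.

```bash
cat >> h.py <<'E'
from scipy.spatial.transform import Rotation as Ro
def inc(targets,full=False):
    """targets: (x,y,z,tilt deg outward from down,azimuth deg) -> tool-frame shift cm and rotvec deg"""
    s=ctrl.sense();w=s['ee_rot'];R0=Ro.from_quat([w[1],w[2],w[3],w[0]]);p=np.array(s['eef_pos'])
    for x,y,z,t,a in targets:
        t_,a_=np.radians([t,a]);u=np.array([np.cos(a_),np.sin(a_),0]);Z=np.sin(t_)*u-np.cos(t_)*np.array([0,0,1])
        Y=np.array([-np.sin(a_),np.cos(a_),0]);R1=Ro.from_matrix(np.c_[np.cross(Y,Z),Y,Z])
        print((x,y,z),(R0.inv().apply(np.array([x,y,z])-p)/10).round(2).tolist(),np.degrees((R0.inv()*R1).as_rotvec()).round(1).tolist())
    print('t',round(s['time_s'],2),'F',np.round(s['force'],1),'q',np.round(s['joints'],2),p.round(1))
E
python3 -c "
from h import *
inc([(300,450,330,0,0),(640,221,330,25,0)])"
```

```text
(300, 450, 330) [-19.36, -2.0, -9.89] [-0.0, -0.0, -12.7]
(640, 221, 330) [-57.57, -16.86, -9.89] [-2.8, -24.9, -12.5]
t 0.3 F [0.2 0.  0. ] q [ 1.13  0.31  1.5   0.    1.33 -0.22] [115.5 512.1 231.1]
```

Call:
step_arm([
  [[-19.4,-2,-9.9],[0,0,-12.7],0],
  [[-19.4,-2,-9.9],[0,0,-12.7],0],
  [[-19.4,-2,-9.9],[0,0,-12.7],0],
  [[-19.4,-2,-9.9],[0,0,-12.7],0],
  [[-57.6,-16.9,-9.9],[-2.8,-24.9,-12.5],0],
  [[-57.6,-16.9,-9.9],[-2.8,-24.9,-12.5],0],
  [[-57.6,-16.9,-9.9],[-2.8,-24.9,-12.5],0],
  [[-57.6,-16.9,-9.9],[-2.8,-24.9,-12.5],0],
])

```text
time_s: 1.3
eef_pos: [508.1, 309.2, 330.4]
ee_rot: [0.217, -0.001, 0.976, 0.0]
force: [0.1, 1.7, -1.2]
grip_width: -0.001
grip_force: 0.0
```

```bash
python3 -c "
from h import *
inc([(640,221,330,25,0),(735,221,310,25,0),(740,221,214,25,0)])"
```

```text
(640, 221, 330) [-11.92, -8.83, 5.61] [0.1, 0.1, 0.1]
(735, 221, 310) [-19.68, -8.85, 11.45] [0.1, 0.1, 0.1]
(740, 221, 214) [-16.07, -8.85, 20.36] [0.1, 0.1, 0.1]
t 1.3 F [ 0.1  1.7 -1.2] q [ 0.43  0.23  1.42 -0.2   1.1  -1.09] [508.1 309.2 330.4]
```

Call:
step_arm([
  [[-11.9,-8.8,5.6],[0,0,0],0],
  [[-11.9,-8.8,5.6],[0,0,0],0],
  [[-11.9,-8.8,5.6],[0,0,0],0],
  [[-19.7,-8.8,11.4],[0,0,0],0],
  [[-19.7,-8.8,11.4],[0,0,0],0],
  [[-19.7,-8.8,11.4],[0,0,0],0],
])

```text
time_s: 2.05
eef_pos: [735.5, 221.3, 307.0]
ee_rot: [0.215, 0.001, 0.977, -0.0]
force: [0.5, -0.0, -0.5]
grip_width: 0.003
grip_force: 0.0
```

Run:
```python
from h import *
import cv2
inc([(740,221,240,25,0),(740,221,214,25,0)])
a=ctrl.capture('top')['img'][:,:,::-1]; b=ctrl.capture('scene')['img'][:,:,::-1]
z=lambda im,x,y:cv2.resize(im[y:y+150,x:x+100],(400,600),interpolation=cv2.INTER_CUBIC)
cv2.imwrite('pics/pre.png',cv2.hconcat([z(a,130,90),z(b,280,110)]))
```

```text
(740, 221, 240) [2.4, -0.03, 6.27] [-0.0, -0.2, -0.1]
(740, 221, 214) [3.5, -0.03, 8.63] [-0.0, -0.2, -0.1]
t 2.05 F [ 0.5 -0.  -0.5] q [ 0.16  0.63  0.89 -0.07  1.2  -1.39] [735.5 221.3 307. ]
```

View pics/pre.png

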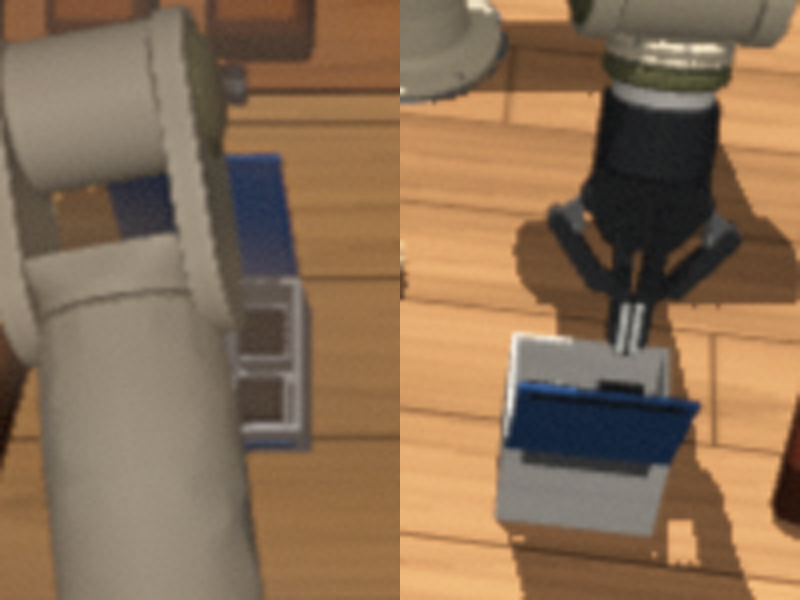

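The finger sits above and slightly beyond the blue lip, centred on the lid (tip at crop (628,352), lip edge near (610,392)). I'll lower it behind the lid and then pull toward the robot.

Call:
step_arm([
  [[2.4,0,6.2],[0,0,0],0],
  [[2.4,0,6.2],[0,0,0],0],
  [[3.4,0,8.7],[0,0,0],0],
  [[3.4,0,8.7],[0,0,0],0],
])

```text
time_s: 2.65
eef_pos: [739.8, 222.4, 217.9]
ee_rot: [0.216, -0.0, 0.976, 0.0]
force: [-1.3, 0.5, -0.5]
grip_width: 0.0
grip_force: 0.0
```

```bash
python3 -c "
from h import *
inc([(715,221,214,25,0),(695,221,216,25,0),(675,221,216,25,0),(665,221,216,25,0)])"
```

```text
(715, 221, 214) [2.41, -0.14, -0.69] [0.0, -0.0, 0.0]
(695, 221, 216) [4.14, -0.14, -1.72] [0.0, -0.0, 0.0]
(675, 221, 216) [5.96, -0.14, -2.56] [0.0, -0.0, 0.0]
(665, 221, 216) [6.86, -0.13, -2.99] [0.0, -0.0, 0.0]
t 2.65 F [-1.3  0.5 -0.5] q [ 0.16  0.67  1.05 -0.08  1.   -1.38] [739.8 222.4 217.9]
```

Call:
step_arm([
  [[1.2,-0.1,-0.4],[0,0,0],0],
  [[2.4,-0.1,-0.8],[0,0,0],0],
  [[3.6,-0.1,-1.4],[0,0,0],0],
  [[4.8,-0.1,-2.0],[0,0,0],0],
  [[6.0,-0.1,-2.6],[0,0,0],0],
  [[7.2,-0.1,-3.2],[0,0,0],0],
  [[7.8,-0.1,-3.5],[0,0,0],0],
  [[7.8,-0.1,-3.5],[0,0,0],0],
])

```text
time_s: 3.65
eef_pos: [655.0, 221.3, 217.5]
ee_rot: [0.218, -0.0, 0.976, 0.0]
force: [0.1, -0.7, 0.3]
grip_width: -0.001
grip_force: 0.0
```

Run:
```python
from h import *
import cv2
inc([(640,221,218,25,0),(625,221,220,25,0)])
a=ctrl.capture('top')['img'][:,:,::-1]; b=ctrl.capture('scene')['img'][:,:,::-1]
z=lambda im,x,y:cv2.resize(im[y:y+150,x:x+100],(400,600),interpolation=cv2.INTER_CUBIC)
cv2.imwrite('pics/mid.png',cv2.hconcat([z(a,130,90),z(b,280,110)]))
```

```text
(640, 221, 218) [1.34, -0.03, -0.68] [0.1, 0.1, -0.0]
(625, 221, 220) [2.61, -0.03, -1.5] [0.1, 0.1, -0.0]
t 3.65 F [ 0.1 -0.7  0.3] q [ 0.19  0.48  1.35 -0.1   0.88 -1.34] [655.  221.3 217.5]
```

View pics/mid.png

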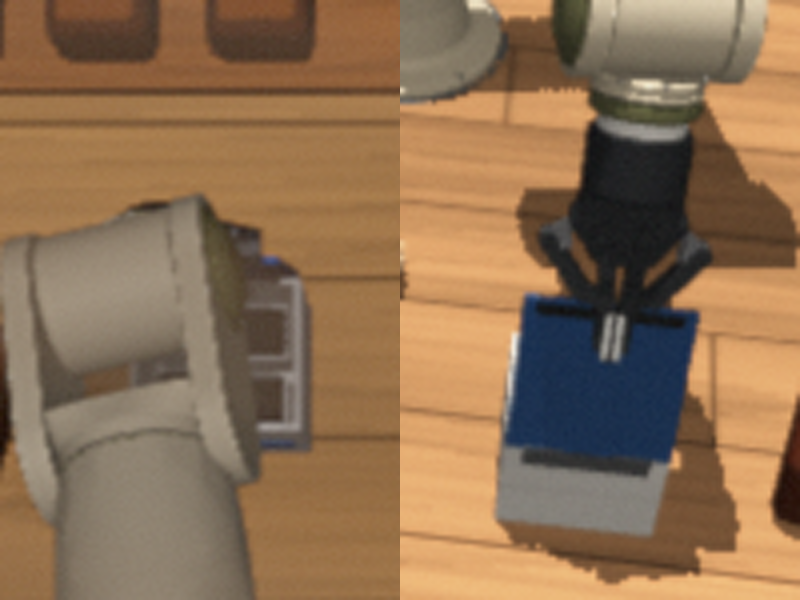

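The finger is behind the lid, which is now near upright and about to tip; the box hasn't moved. I'll keep pulling slowly.

Call:
step_arm([
  [[0.9,0,-0.5],[0,0,0],0],
  [[1.8,0,-1.0],[0,0,0],0],
  [[2.6,0,-1.5],[0,0,0],0],
  [[2.6,0,-1.5],[0,0,0],0],
  [[2.6,0,-1.5],[0,0,0],0],
  [[2.6,0,-1.5],[0,0,0],0],
  [[2.6,0,-1.5],[0,0,0],0],
])

```text
time_s: 4.62
eef_pos: [625.0, 221.1, 218.2]
ee_rot: [0.216, 0.0, 0.976, 0.0]
force: [-0.1, -0.2, 0.1]
grip_width: -0.004
grip_force: 0.0
```

Run:
```python
from h import *
import cv2
inc([(580,221,330,25,0),(420,60,330,45,10),(370,-200,300,50,10),(400,-200,150,50,10)])
a=ctrl.capture('top')['img'][:,:,::-1]; b=ctrl.capture('scene')['img'][:,:,::-1]
z=lambda im,x,y:cv2.resize(im[y:y+150,x:x+100],(400,600),interpolation=cv2.INTER_CUBIC)
cv2.imwrite('pics/shut.png',cv2.hconcat([z(a,130,90),z(b,280,110)]))
```

```text
(580, 221, 330) [-0.64, -0.0, -12.03] [0.0, -0.0, -0.0]
(420, 60, 330) [13.85, -16.11, -18.8] [-5.7, -19.9, -8.3]
(370, -200, 300) [19.64, -42.11, -18.2] [-6.1, -24.9, -8.0]
(400, -200, 150) [23.26, -42.11, -3.34] [-6.1, -24.9, -8.0]
t 4.62 F [-0.1 -0.2  0.1] q [ 0.2   0.42  1.44 -0.11  0.85 -1.32] [625.  221.1 218.2]
```

View pics/shut.png

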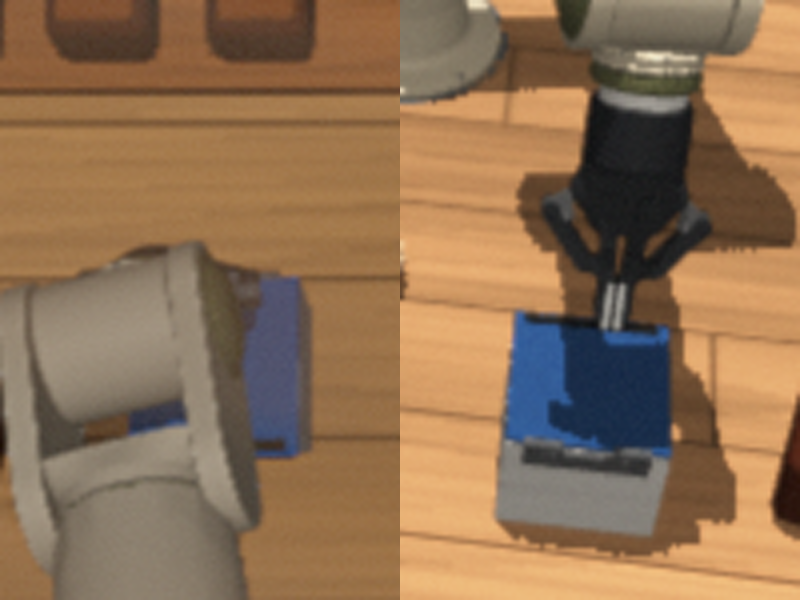

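Blue lid is shut flat on the rim and its box hasn't moved. The green side needs a larger tilt, so I'll fit the arm's geometry from the logged samples and check how much tilt it can reach.

```bash
cat > k.py <<'E'
from h import *
from scipy.optimize import least_squares
D=[([1.126,.313,1.498],(115.5,512.1,231.3),0,0),([.43,.23,1.42],(508.1,309.2,330.4),25.06,0),([.16,.63,.89],(735.5,221.3,307),24.8,0),([.16,.67,1.05],(739.8,222.4,217.9),25,0),([.19,.48,1.35],(655,221.3,217.5),25.2,0),([.2,.42,1.44],(625,221.1,218.2),25,0)]
def tz(t,a):t,a=np.radians([t,a]);return np.array([np.sin(t)*np.cos(a),np.sin(t)*np.sin(a),-np.cos(t)])
A=[];B=[]
for q,p,t,a in D:
    Z=tz(t,a);u=np.array([np.cos(q[0]),np.sin(q[0]),0]);s=q[1]+q[2]
    A+=[[1,0,np.sin(q[1]),np.sin(s),np.cos(s),Z@u],[0,1,np.cos(q[1]),np.cos(s),-np.sin(s),Z[2]]];B+=[np.dot(p,u),p[2]]
X,*_=np.linalg.lstsq(np.array(A),np.array(B),rcond=None)
if __name__=='__main__':print(X.round(0),(np.array(A)@X-B).round(1))
def ik(p,t,a):
    Z=tz(t,a);w=np.array(p)-X[5]*Z;r=np.hypot(w[0],w[1])
    f=lambda q:[X[0]+X[2]*np.sin(q[0])+X[3]*np.sin(q[0]+q[1])+X[4]*np.cos(q[0]+q[1])-r,X[1]+X[2]*np.cos(q[0])+X[3]*np.cos(q[0]+q[1])-X[4]*np.sin(q[0]+q[1])-w[2]]
    o=least_squares(f,[.3,1.6],bounds=([-.97,.19],[2.17,2.56]));q1=np.arctan2(w[1],w[0]);s=o.x.sum()
    F=np.array([np.sin(s)*np.cos(q1),np.sin(s)*np.sin(q1),np.cos(s)])
    return [round(v,2) for v in (q1,*o.x,np.arccos(F@Z))],'err',round(o.cost**.5,1),'w',w.round(0)
E
python3 k.py
python3 - <<'E'
from k import *
for t,a in[(40,10),(50,10),(60,10),(50,-20),(70,10),(45,20)]:
    print(t,a,*ik((440,-192,80),t,a)); print('      ',*ik((465,-188,90),t,a)); print('      ',*ik((610,-162,200),t,a))
E
```

```text
[-15. 191. 440. 409.  26. 257.] [ 0.2 -0.8 -0.3 -1.6 -0.3  1.4  0.9 -1.1 -0.1  1.7 -0.4  0.5]
40 10 [np.float64(-0.67), np.float64(0.3), np.float64(2.16), np.float64(0.53)] err 0.0 w [ 277. -221.  277.]
       [np.float64(-0.62), np.float64(0.31), np.float64(2.11), np.float64(0.51)] err 0.0 w [ 302. -217.  287.]
       [np.float64(-0.4), np.float64(0.34), np.float64(1.7), np.float64(0.6)] err 0.0 w [ 447. -191.  397.]
50 10 [np.float64(-0.74), np.float64(0.35), np.float64(2.22), np.float64(0.66)] err 0.0 w [ 246. -226.  245.]
       [np.float64(-0.69), np.float64(0.35), np.float64(2.18), np.float64(0.62)] err 0.0 w [ 271. -222.  255.]
       [np.float64(-0.44), np.float64(0.33), np.float64(1.81), np.float64(0.51)] err 0.0 w [ 416. -196.  365.]
60 10 [np.float64(-0.81), np.float64(0.43), np.float64(2.27), np.float64(0.85)] err 0.0 w [ 221. -231.  208.]
       [np.float64(-0.74), np.float64(0.42), np.float64(2.23), np.float64(0.81)] err 0.0 w [ 246. -227.  218.]
       [np.float64(-0.47), np.float64(0.35), np.float64(1.9), np.float64(0.55)] err 0.0 w [ 391. -201.  328.]
50 -20 [np.floa
[... 271 characters left out ...]
p.float64(0.15)] err 0.0 w [425. -95. 365.]
70 10 [np.float64(-0.86), np.float64(0.55), np.float64(2.3), np.float64(1.08)] err 0.0 w [ 202. -234.  168.]
       [np.float64(-0.79), np.float64(0.53), np.float64(2.26), np.float64(1.04)] err 0.0 w [ 227. -230.  178.]
       [np.float64(-0.5), np.float64(0.4), np.float64(1.97), np.float64(0.71)] err 0.0 w [ 372. -204.  288.]
45 20 [np.float64(-0.76), np.float64(0.36), np.float64(2.12), np.float64(0.72)] err 0.0 w [ 269. -254.  262.]
       [np.float64(-0.7), np.float64(0.37), np.float64(2.08), np.float64(0.7)] err 0.0 w [ 294. -250.  272.]
       [np.float64(-0.47), np.float64(0.37), np.float64(1.7), np.float64(0.7)] err 0.0 w [ 439. -224.  382.]
```

Tilt of 50–60° is reachable, but joint 6 would near its lower limit. I'll raise the arm and turn the tool half a turn about its own z.

Call:
step_arm([
  [[-0.6,0,-12],[0,0,0],0],
  [[-0.6,0,-12],[0,0,0],0],
  [[-0.6,0,-12],[0,0,0],0],
  [[-0.6,0,-12],[0,0,50],0],
  [[-0.6,0,-12],[0,0,50],0],
  [[-0.6,0,-12],[0,0,50],0],
  [[-0.6,0,-12],[0,0,50],0],
  [[-0.6,0,-12],[0,0,50],0],
])

```text
time_s: 5.72
eef_pos: [579.7, 221.0, 328.5]
ee_rot: [0.195, 0.415, 0.884, 0.092]
force: [-1.2, -0.3, -0.0]
grip_width: -0.003
grip_force: 0.0
```

Call:
step_arm([
  [[0,0,0],[0,0,85],0],
  [[0,0,0],[0,0,85],0],
  [[0,0,0],[0,0,85],0],
  [[0,0,0],[0,0,85],0],
  [[0,0,0],[0,0,85],0],
  [[0,0,0],[0,0,85],0],
  [[0,0,0],[0,0,85],0],
  [[0,0,0],[0,0,85],0],
])

```text
time_s: 6.72
eef_pos: [579.7, 221.0, 328.5]
ee_rot: [0.082, 0.903, 0.371, 0.2]
force: [0.6, 0.2, 0.0]
grip_width: 0.001
grip_force: 0.0
```

```bash
sed -i 's/np.c_\[np.cross(Y,Z),Y,Z\]/np.c_[-np.cross(Y,Z),-Y,Z]/' h.py; python3 -c "
from h import *
inc([(420,0,330,40,10),(370,-200,250,50,10)])"
```

```text
(420, 0, 330) [-25.78, 5.59, -6.87] [-0.8, 16.2, 35.9]
(370, -200, 250) [-45.47, 14.26, -1.72] [-3.9, 25.9, 35.9]
t 6.72 F [0.6 0.2 0. ] q [ 0.21  0.26  1.37 -0.1   1.08  1.03] [579.7 221.  328.5]
```

Call:
step_arm([
  [[-25.8,5.6,-6.9],[-0.8,16.2,35.9],0],
  [[-25.8,5.6,-6.9],[-0.8,16.2,35.9],0],
  [[-25.8,5.6,-6.9],[-0.8,16.2,35.9],0],
  [[-25.8,5.6,-6.9],[-0.8,16.2,35.9],0],
  [[-25.8,5.6,-6.9],[-0.8,16.2,35.9],0],
  [[-25.8,5.6,-6.9],[-0.8,16.2,35.9],0],
  [[-45.5,14.3,-1.7],[-3.9,25.9,35.9],0],
  [[-45.5,14.3,-1.7],[-3.9,25.9,35.9],0],
])

```text
time_s: 7.72
eef_pos: [402.8, -74.0, 297.3]
ee_rot: [-0.042, 0.907, 0.085, 0.409]
force: [1.6, -0.8, 0.9]
grip_width: 0.001
grip_force: 0.0
```

```bash
python3 -c "
from h import *
inc([(390,-202,220,55,10.5),(400,-200,75,55,10.5)])"
```

```text
(390, -202, 220) [-8.17, 12.38, 2.31] [-0.5, 6.4, -0.0]
(400, -200, 75) [-18.37, 12.46, 12.66] [-0.5, 6.4, -0.0]
t 7.72 F [ 1.6 -0.8  0.9] q [-0.98 -0.37  2.22  0.89  1.1   0.06] [402.8 -74.  297.3]
```

Call:
step_arm([
  [[-8.2,12.4,2.3],[-0.5,6.4,0],0],
  [[-8.2,12.4,2.3],[-0.5,6.4,0],0],
  [[-8.2,12.4,2.3],[-0.5,6.4,0],0],
  [[-8.2,12.4,2.3],[-0.5,6.4,0],0],
  [[-18.4,12.5,12.7],[-0.5,6.4,0],0],
  [[-18.4,12.5,12.7],[-0.5,6.4,0],0],
  [[-18.4,12.5,12.7],[-0.5,6.4,0],0],
  [[-18.4,12.5,12.7],[-0.5,6.4,0],0],
])

```text
time_s: 8.72
eef_pos: [399.3, -199.1, 74.1]
ee_rot: [-0.044, 0.884, 0.079, 0.458]
force: [-0.1, 0.3, -0.3]
grip_width: -0.001
grip_force: 0.0
```

Run:
```python
from h import *
import cv2
inc([(440,-193,72,55,10.5),(465,-188.5,72,55,10.5)])
a=ctrl.capture('top')['img'][:,:,::-1]; b=ctrl.capture('wrist')['img'][:,:,::-1]
cv2.imwrite('pics/g1.png',cv2.hconcat([cv2.resize(a[150:290,230:370],(400,400),interpolation=cv2.INTER_CUBIC),cv2.resize(b,(400,300))[:,:].copy() if 0 else cv2.resize(b[:,64:448],(400,400))]))
```

```text
(440, -193, 72) [2.2, 0.13, 3.48] [-0.1, 0.2, -0.3]
(465, -188.5, 72) [3.67, 0.14, 5.56] [-0.1, 0.2, -0.3]
t 8.72 F [-0.1  0.3 -0.3] q [-1.27  0.4   2.36  1.41  0.97 -1.1 ] [ 399.3 -199.1   74.1]
```

View pics/g1.png

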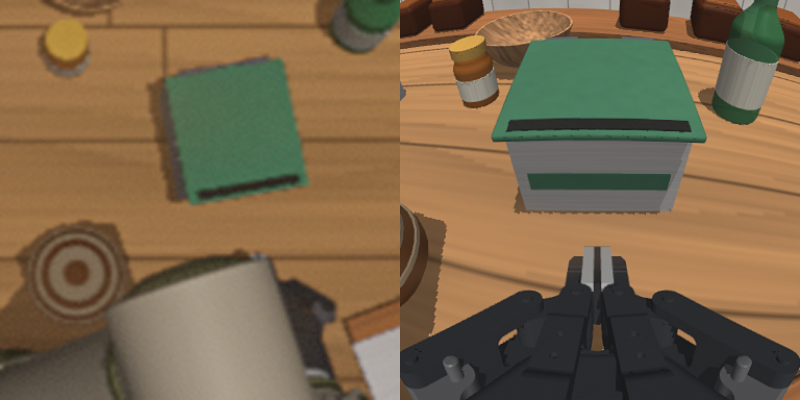

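The finger is in line with the green lip, below it and in front, and the boule and jar are clear. Now I'll compute the approach and the lifting arc.

```bash
cat > arc.py <<'E'
from h import *
import sys
az=10.5;t=55;T,A=np.radians([t,az]);u=np.array([np.cos(A),np.sin(A),0]);zz=np.array([0,0,1.])
L0=np.array([465.,-188.5,100]);H=L0+142*u
a=np.sin(T)*u-np.cos(T)*zz;n=np.cos(T)*u+np.sin(T)*zz
def P(th):
    L=H+142*(-np.cos(th)*u+np.sin(th)*zz)
    d=a if th<np.pi/2-T else np.cos(th)*u-np.sin(th)*zz
    return L+14*d-11*n
if __name__=='__main__':
    inc([(*P(float(x)).round(0),t,az) for x in sys.argv[1:]])
E
python3 - <<'E'
from arc import *
p=L0+5*u
inc([(*(p-25*u)[:2],72,55,az),(*p[:2],72,55,az)])
print(P(0))
E
python3 arc.py 0 0.1 0.2 0.3 0.4
```

```text
(np.float64(445.3349018487209), np.float64(-192.14471050984295), 72) [2.39, 0.02, 4.03] [0.1, 0.1, -0.1]
(np.float64(469.9162745378198), np.float64(-187.58882237253925), 72) [3.83, 0.02, 6.07] [0.1, 0.1, -0.1]
t 8.82 F [0.1 0.7 0.3] q [-1.28  0.4   2.36  1.41  0.97 -1.1 ] [ 399.4 -200.3   75.7]
[ 470.07240344 -187.55988559   82.9592574 ]
(np.float64(470.0), np.float64(-188.0), np.float64(83.0)) [4.73, 0.06, 5.44] [0.1, 0.1, -0.1]
(np.float64(471.0), np.float64(-187.0), np.float64(97.0)) [5.94, -0.02, 4.73] [0.1, 0.1, -0.1]
(np.float64(473.0), np.float64(-187.0), np.float64(111.0)) [7.2, 0.01, 4.09] [0.1, 0.1, -0.1]
(np.float64(476.0), np.float64(-186.0), np.float64(125.0)) [8.52, -0.04, 3.54] [0.1, 0.1, -0.1]
(np.float64(481.0), np.float64(-186.0), np.float64(138.0)) [9.87, 0.05, 3.19] [0.1, 0.1, -0.1]
t 8.82 F [0.1 0.7 0.3] q [-1.28  0.4   2.36  1.41  0.97 -1.1 ] [ 399.4 -200.3   75.7]
```

Call:
step_arm([
  [[1.2,0,2.0],[0,0,0],0],
  [[2.4,0,4.0],[0,0,0],0],
  [[3.1,0,5.0],[0,0,0],0],
  [[3.8,0,6.1],[0,0,0],0],
  [[3.8,0,6.1],[0,0,0],0],
])

```text
time_s: 9.45
eef_pos: [469.8, -187.8, 71.6]
ee_rot: [-0.042, 0.884, 0.08, 0.459]
force: [-0.9, 0.5, -0.9]
grip_width: 0.002
grip_force: 0.0
```

```bash
python3 arc.py 0 0.1 0.2 0.3 0.4
```

```text
(np.float64(470.0), np.float64(-188.0), np.float64(83.0)) [0.94, 0.02, -0.64] [0.1, 0.1, -0.1]
(np.float64(471.0), np.float64(-187.0), np.float64(97.0)) [2.15, -0.06, -1.35] [0.1, 0.1, -0.1]
(np.float64(473.0), np.float64(-187.0), np.float64(111.0)) [3.41, -0.02, -2.0] [0.1, 0.1, -0.1]
(np.float64(476.0), np.float64(-186.0), np.float64(125.0)) [4.73, -0.07, -2.55] [0.1, 0.1, -0.1]
(np.float64(481.0), np.float64(-186.0), np.float64(138.0)) [6.08, 0.02, -2.89] [0.1, 0.1, -0.1]
t 9.45 F [-0.9  0.5 -0.9] q [-1.05  0.46  2.25  1.58  0.88 -1.03] [ 469.8 -187.8   71.6]
```

No contact yet. I'll lift along the arc.

Call:
step_arm([
  [[0.9,0,-0.6],[0,0,0],0],
  [[1.5,0,-1.0],[0,0,0],0],
  [[2.1,0,-1.3],[0,0,0],0],
  [[2.7,0,-1.7],[0,0,0],0],
  [[3.4,0,-2.0],[0,0,0],0],
  [[4.7,0,-2.5],[0,0,0],0],
  [[6.1,0,-2.9],[0,0,0],0],
  [[6.1,0,-2.9],[0,0,0],0],
])

```text
time_s: 10.45
eef_pos: [481.0, -186.3, 138.3]
ee_rot: [-0.041, 0.884, 0.08, 0.459]
force: [-0.9, -0.5, -1.1]
grip_width: -0.001
grip_force: 0.4
```

Run:
```python
from arc import *
inc([(*P(x).round(0),t,az) for x in(.5,.6,.7,.8,.9,1.,1.1,1.2)])
import cv2
a=ctrl.capture('scene')['img'][:,:,::-1]; b=ctrl.capture('wrist')['img'][:,:,::-1]
cv2.imwrite('pics/g2.png',cv2.hconcat([cv2.resize(a[100:240,150:290],(400,400),interpolation=cv2.INTER_CUBIC),cv2.resize(b[:,64:448],(400,400))]))
```

```text
(np.float64(487.0), np.float64(-184.0), np.float64(151.0)) [1.4, -0.12, -0.22] [0.2, 0.1, -0.1]
(np.float64(494.0), np.float64(-183.0), np.float64(163.0)) [2.79, -0.09, -0.33] [0.2, 0.1, -0.1]
(np.float64(502.0), np.float64(-182.0), np.float64(173.0)) [4.07, -0.04, -0.25] [0.2, 0.1, -0.1]
(np.float64(511.0), np.float64(-180.0), np.float64(183.0)) [5.42, -0.08, -0.07] [0.2, 0.1, -0.1]
(np.float64(520.0), np.float64(-178.0), np.float64(191.0)) [6.6, -0.12, 0.23] [0.2, 0.1, -0.1]
(np.float64(530.0), np.float64(-176.0), np.float64(199.0)) [7.85, -0.13, 0.6] [0.2, 0.1, -0.1]
(np.float64(541.0), np.float64(-174.0), np.float64(205.0)) [8.98, -0.13, 1.17] [0.2, 0.1, -0.1]
(np.float64(553.0), np.float64(-172.0), np.float64(210.0)) [10.09, -0.12, 1.88] [0.2, 0.1, -0.1]
t 10.45 F [-0.9 -0.5 -1.1] q [-1.02  0.28  2.2   1.42  0.88 -0.74] [ 481.  -186.3  138.3]
```

View pics/g2.png

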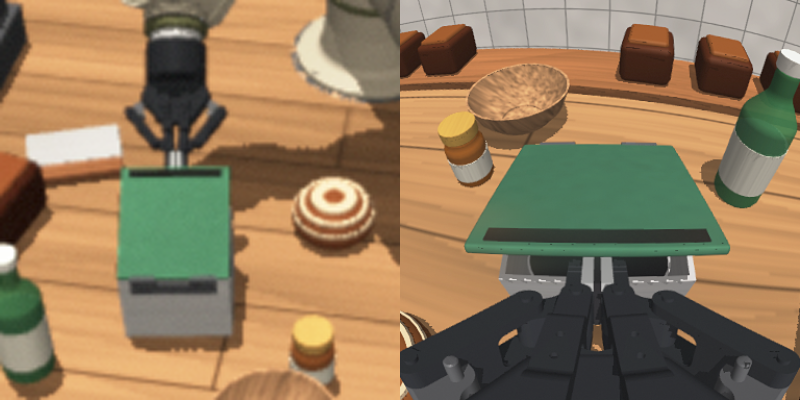

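The green lid is part-way up, resting on the fingertip, and the box hasn't moved. I'll continue along the arc.

Call:
step_arm([
  [[1.4,-0.1,-0.2],[0,0,0],0],
  [[2.8,-0.1,-0.3],[0,0,0],0],
  [[4.1,-0.1,-0.2],[0,0,0],0],
  [[5.4,-0.1,-0.1],[0,0,0],0],
  [[6.6,-0.1,0.2],[0,0,0],0],
  [[7.8,-0.1,0.6],[0,0,0],0],
  [[9.0,-0.1,1.2],[0,0,0],0],
  [[10.1,-0.1,1.9],[0,0,0],0],
])

```text
time_s: 11.55
eef_pos: [553.3, -172.1, 208.6]
ee_rot: [-0.042, 0.884, 0.079, 0.458]
force: [-0.5, -0.6, -0.1]
grip_width: -0.001
grip_force: 0.3
```

```bash
python3 arc.py 1.25 1.3 1.4 1.5 1.6 1.65 1.7 1.75
```

```text
(np.float64(559.0), np.float64(-171.0), np.float64(212.0)) [0.61, -0.01, 0.28] [0.1, 0.2, -0.3]
(np.float64(565.0), np.float64(-170.0), np.float64(214.0)) [1.12, -0.0, 0.66] [0.1, 0.2, -0.3]
(np.float64(577.0), np.float64(-168.0), np.float64(217.0)) [2.07, 0.01, 1.48] [0.1, 0.2, -0.3]
(np.float64(590.0), np.float64(-165.0), np.float64(219.0)) [3.0, -0.05, 2.46] [0.1, 0.2, -0.3]
(np.float64(602.0), np.float64(-163.0), np.float64(219.0)) [3.7, -0.03, 3.45] [0.1, 0.2, -0.3]
(np.float64(608.0), np.float64(-162.0), np.float64(219.0)) [4.05, -0.03, 3.95] [0.1, 0.2, -0.3]
(np.float64(615.0), np.float64(-161.0), np.float64(218.0)) [4.38, 0.0, 4.58] [0.1, 0.2, -0.3]
(np.float64(621.0), np.float64(-160.0), np.float64(217.0)) [4.65, 0.01, 5.14] [0.1, 0.2, -0.3]
t 11.55 F [-0.5 -0.6 -0.1] q [-0.83  0.23  2.    1.3   0.8  -0.36] [ 553.3 -172.1  208.6]
```

Call:
step_arm([
  [[0.6,0,0.3],[0,0,0],0],
  [[1.1,0,0.7],[0,0,0],0],
  [[1.6,0,1.1],[0,0,0],0],
  [[2.1,0,1.5],[0,0,0],0],
  [[2.6,0,2.0],[0,0,0],0],
  [[3.0,0,2.5],[0,0,0],0],
  [[3.4,0,3.0],[0,0,0],0],
  [[3.7,0,3.5],[0,0,0],0],
])

```text
time_s: 12.55
eef_pos: [602.6, -163.2, 219.2]
ee_rot: [-0.042, 0.884, 0.079, 0.459]
force: [-0.6, 0.5, 0.4]
grip_width: -0.001
grip_force: 0.1
```

Call:
step_arm([
  [[0.3,0,0.5],[0,0,0],0],
  [[0.5,0,0.9],[0,0,0],0],
  [[0.8,0,1.4],[0,0,0],0],
  [[0.9,0,1.7],[0,0,0],0],
  [[0.9,0,1.7],[0,0,0],0],
  [[0.9,0,1.7],[0,0,0],0],
  [[0.9,0,1.7],[0,0,0],0],
])

```text
time_s: 13.42
eef_pos: [620.8, -159.9, 216.7]
ee_rot: [-0.042, 0.884, 0.079, 0.459]
force: [-0.4, -0.1, -1.0]
grip_width: 0.004
grip_force: 0.0
```

Run:
```python
from arc import *
import cv2
inc([(560,-171,260,55,10.5),(420,-197,330,50,10.5)])
a=ctrl.capture('scene')['img'][:,:,::-1]; b=ctrl.capture('wrist')['img'][:,:,::-1]
cv2.imwrite('pics/g3.png',cv2.hconcat([cv2.resize(a[100:240,150:290],(400,400),interpolation=cv2.INTER_CUBIC),cv2.resize(b[:,64:448],(400,400))]))
```

```text
(560, -171, 260) [-0.02, -0.0, -7.55] [0.2, 0.1, -0.2]
(420, -197, 330) [-2.5, 0.05, -23.22] [0.1, -4.9, -0.2]
t 13.43 F [-0.4 -0.1 -1. ] q [-0.7   0.32  1.85  1.28  0.72 -0.23] [ 620.8 -159.9  216.7]
```

View pics/g3.png

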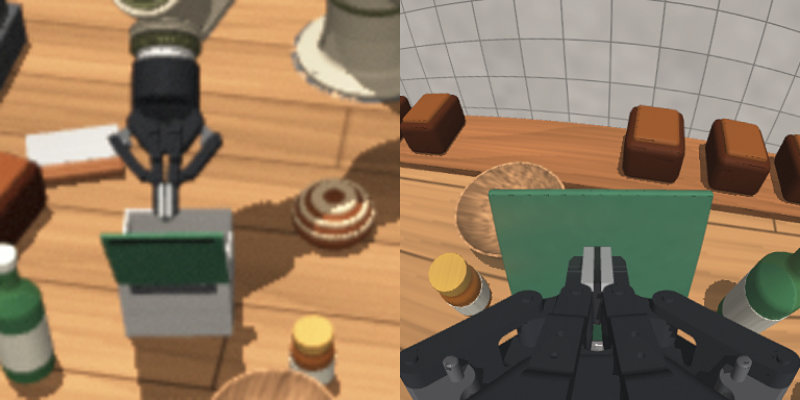

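The green lid has gone over and leans back on its stop, away from the fingers. I'll withdraw along the tool axis.

Call:
step_arm([
  [[0,0,-4],[0,0,0],0],
  [[0,0,-8],[0,0,0],0],
  [[-2.5,0,-23],[0,0,0],0],
  [[-2.5,0,-23],[0,0,0],0],
  [[-2.5,0,-23],[0,0,0],0],
  [[-2.5,0,-23],[0,0,0],0],
  [[-2.5,0,-23],[0,0,0],0],
  [[-2.5,0,-23],[0,0,0],0],
])

```text
time_s: 14.52
eef_pos: [422.2, -195.6, 328.1]
ee_rot: [-0.043, 0.884, 0.079, 0.459]
force: [-0.1, 0.1, 0.6]
grip_width: -0.001
grip_force: 0.0
```

Run:
```python
from h import *
import cv2
s=ctrl.sense();print(s['time_s'],s['force'],s['dq'])
cv2.imwrite('pics/end.png',cv2.resize(ctrl.capture('scene')['img'][:,:,::-1],(800,600)))
```

```text
14.525 [-0.12368282  0.06189683  0.59476097] [-0.00078201 -0.00118717 -0.00072987 -0.00145243  0.00475164  0.00035866]
```

View pics/end.png

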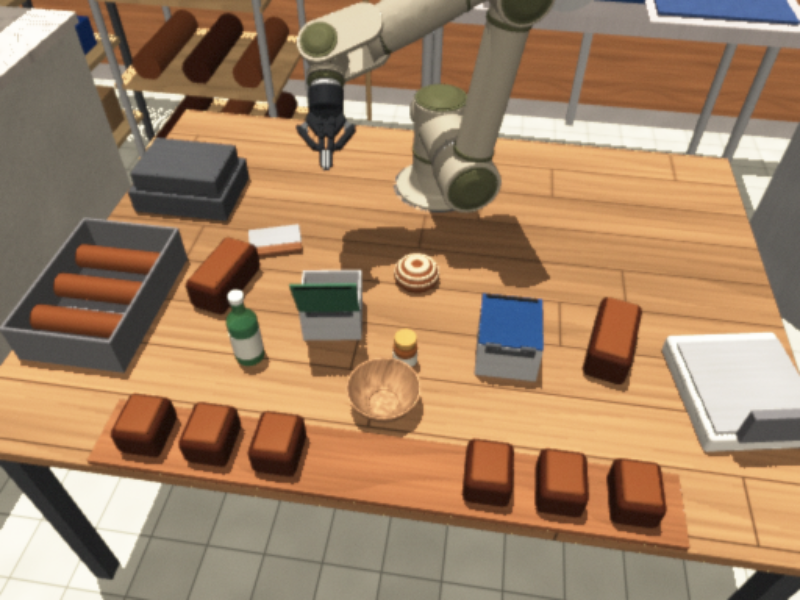

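The final view shows the green lid open at (327,298) and the blue lid shut at (510,320). Everything else is where it was at the start, and the arm is clear.

```bash
python3 -c "
from rig import ctrl
print(ctrl.finish_job())"
```

```text
the job is handed in; nothing more can be done
None
```

The blue lid was pushed over first and dropped shut; the green lid was then flipped up and stays open on its stop, with no visible shift of either box or anything else in the final picture, and the job was handed in at about 14.6 s (no verdict was returned).

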